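# Set the tool-tightening fixture in the bench corner with a spacer

## Robot

A 6-joint arm with a two-finger parallel gripper is mounted at the origin on the work surface. World frame = base frame: x ahead of the robot, y to its left, z up, the work surface at z = 0. Lengths are in m, angles in rad, forces in N, time in s.
With the tool pointing down it reaches from about 0.375 to 0.9 m from the base axis. Payload 3.1 kg.
Tool frame: the origin (TCP) lies midway between the tips of the shut fingers; the grasp point (between the pads) lies 19 mm behind it (manip.pinch_z is the distance from the TCP to the grasp point, in m); z points along the fingers, y is the line along which they close (so a half turn about z gives the same grasp; the last joint's range is limited). The gripper opens to 85 mm and grips with 20 to 120 N. Pads are 22 mm wide; open, the fingers measure 114 mm over their backs; the gripper's body (76 mm by 85 mm) begins 54 mm behind the grasp point. The pads swing forward as they close: fully open they stand 13 mm farther back than shut.
Start: joints at [-1.288, 0.527, 1.433, -0, 1.181, -0.178], TCP at [0.278, -0.559, 0.231] pointing down, gripper open.
Joint ranges: [-3.08, 3.08], [-0.75, 2.2], [0.22, 2.44], [-1.43, 4.57], [0, 2.65], [-2.85, 2.85]. Speed limits (rad/s): [2.79, 2.79, 3.14, 3.14, 3.14, 3.14].

## Interface

Orientations are given as a unit quaternion [x, y, z, w].
In Python, from station import manip, viewer, ticket gives the robot as it stands.
- The arm moves only by the shell command python3 -m creep 'ROWS' [FORCE]. ROWS is JSON, a list of rows, each an object with "slide": the shift along the tool's x, y, z in cm, a list of three; "angular": the turn, a rotation vector about the tool's x, y, z in rad, a list of three; "claw": the opening, from -1 (shut) to 1 (fully open). A call has 1 to 10 rows; each row shifts and turns the commanded pose from where the row before left it, along the tool's axes as they then stand; what a row does not reach is not made up. A row lasts 1/12 s, in which the tool goes at most 41.7 mm and 7.16 degrees, less where a joint would pass 70% of its speed; a pose out of reach is approached as far as the arm can. A call with a gripper value outside its range is refused whole. The fingers move at their own pace and stop on an object; FORCE is the grip in N (left out, the last holds). Time passes only in rows, so rows that do not move let the fingers close. It gives the time, the measured TCP pose, the force, the opening and the grip force at its end, in the units of the state.
- manip.sense(): the state, without advancing time (a new reading comes with each control period).
- viewer.snapshot(name): name is "scene" or "top" or "wrist"; returns the picture (420x560x3 uint8, blue, green, red); there is no depth.
- viewer.calibration(name): a dict with "fov_y" (degrees; the focal length in pixels is half the picture's height over the tangent of half this angle, whatever the lens; pixels are square), "cx", "cy" (the principal point, pixels), "T" (4x4, takes a point from camera to world coordinates); the wrist camera has in their place "tool_from_camera" (4x4, takes a point from camera to tool coordinates, whose origin is the TCP and whose axes are the flange's). Camera axes: x right, y up, looking along -z (the intrinsics and any distortion apply to the point x, -y, -z); pixel columns grow to the right and rows downward; lengths in m; the calibration is good to about 2 mm. A picture is of the moment at which its call begins: read the wrist's pose just before it. calibration takes no time and is no camera call.
- ticket.sign_off(): hands the job in; it is judged then, once.
The state is a dict: "t": time; "q": joint angles; "qd": joint speeds; "tau": joint torques, N m; "tcp_pos": TCP position; "tool_rot": TCP orientation; "force": force on the tool from outside, world axes, zero at the start; "ft_torque": the same for the moment, N m; "finger_gap": opening from 0.0 (shut) to 1.0 (fully open); "gripper_force": force on a finger pad.
Only numpy, scipy, OpenCV 4.12 (cv2) and the standard library are available. Lean on these libraries where they do the work, as an engineer would, in place of code of your own. Each camera call takes 0.05 s, during which the arm holds its last target. There are 200 camera calls.

## Task

Pick the plain full-length spacer bar out of the crate and lay it down on the bench, the same way up, inside the steel locating corner and lengthwise along the short side stop. Then slide the tool-tightening fixture over the bench, without lifting or tipping it, square up against the long back fence and along it until the spacer is squeezed between the fixture's foot and the stop: squeeze the spacer for a moment with about 10 N, over and above what sliding takes and never more than 15 N, so that no gap is left, and do not ram the fence either. Leave the tool holder, the wrench and the brush where they are.

Things in the scene. Friction and masses are not known exactly. Their poses are not given: they have to be found in the camera images.
- fixture: Tool-tightening fixture, dark metal, loose, 0.4 to 1 kg: foot plate 110 (its x) by 120 (its y) by 20 mm thick, a round socket 90 mm across on its middle, 70 mm high overall. Too wide to grip. Origin: centre of its underside, z up. Seated, its x lies along the corner's x (either way round): a 120 mm side against the fence, a 110 mm side against the spacer.
- corner: Steel locating corner, fixed to the bench: two strips 22 mm wide, 15 mm high. Origin: where the two inner faces meet, at bench height, z up. The long back fence's inner face is the plane x = 0, from y = 0 to -300 mm; the short side stop's inner face is the plane y = 0, from x = 0 to -135 mm. The working side is x < 0, y < 0.
- spacer: Plain rectangular steel bar, the full-length one in the crate, 90 mm long (its x), 30 mm wide (its y), 45 mm high, 0.3 kg. Origin: centre of its underside, z up. Its 30 mm width is what sets the fixture's distance from the side stop.
- crate: Open blue plastic crate, fixed, 260 mm (x) by 180 mm (y), walls 5 mm thick and 35 mm high, inner floor 5 mm above the bench. Origin: centre of its underside, z up. Holds the spacer and three other pieces, in any order, all lying roughly along the crate's x.
- short_block: Not wanted: steel bar of the spacer's section but only 60 mm long (x), 30 mm wide, 45 mm high, in the crate. Origin: centre of its underside.
- step_block: Not wanted: steel bar in the crate, 90 mm long (x) and 30 mm wide, 45 mm high over the -x half but only 20 mm high over the +x half. Origin: centre of its underside.
- angle_iron: Not wanted: piece of steel angle in the crate, 90 mm long (x), 34 mm wide, 34 mm high. Origin: centre of its underside.
- tool_holder: Bystander: steel milling tool holder standing upright on the bench, 64 mm across its flange, 115 mm high. Origin: centre of its underside.
- wrench: Bystander: wrench 200 mm long lying on the bench beyond the side stop. Origin: underside, at mid length, its x along it.
- brush: Bystander: brush 180 mm long lying on the bench near the robot. Origin: underside, at mid length, its x along it.
Things that resemble listed ones, but are neither listed nor needed, are in the scene too. Of the things that look like the fixture, the largest one is meant.

How it is judged:
On the way, in this order (a step that is already met when the one before it is completed fails the run):
1. the spacer lies on the bench, same way up and let go, in the corner lengthwise along the side stop (height (world z) of spacer below 0.004 m and angle between spacer's own z axis and vertical below 0.06 rad and x of spacer in the frame of corner between -0.11 and -0.03 m and y of spacer in the frame of corner between -0.07 and -0.01 m and angle between the x axis of spacer and the x axis of corner, either way round below 0.3 rad and contact force between spacer and the fingers below 0.1 N), for 0.2 s.
2. the fixture presses the spacer against the corner, more than 5 N on both faces (contact force between fixture and spacer above 5 N and contact force between spacer and corner above 5 N and y of spacer in the frame of corner above -0.018 m), for 0.2 s.
At the end, for the whole second after the job is handed in: Spacer same way up on the bench, parallel to the stop (0.05 rad), face within 2.5 mm of it, centre 40 to 100 mm from the fence; fixture flat, square (0.03 rad), foot within 2.5 mm of the fence and 30 +- 3.5 mm from the stop; all at rest (height (world z) of each of spacer, fixture below 0.004 m and angle between spacer's own z axis and vertical below 0.06 rad and y of spacer in the frame of corner between -0.0175 and -0.0125 m and x of spacer in the frame of corner between -0.1 and -0.04 m and angle between the x axis of spacer and the x axis of corner, either way round below 0.05 rad and angle between the x axis of fixture and the x axis of corner, either way round below 0.03 rad and angle between fixture's own z axis and vertical below 0.05 rad and x of fixture in the frame of corner between -0.0575 and -0.0525 m and y of fixture in the frame of corner between -0.0935 and -0.0865 m and linear speed of each of fixture, spacer below 0.01 m/s); the robot touches nothing.
It fails at once if the fixture is lifted or tipped (height (world z) of fixture above 0.015 m or angle between fixture's own z axis and vertical above 0.2 rad).
It fails at once if the spacer is pressed on the corner with more than 18 N (contact force between spacer and corner above 18 N).
It fails at once if the fixture is rammed against the corner with more than 40 N (contact force between fixture and corner above 40 N).
It fails at once if the tool holder, the wrench or the brush is moved by more than 30 mm (distance of any of tool_holder, wrench, brush from where it was at the start of the episode above 0.03 m).
It also fails if it takes over 72 s, if anything falls off the work surface, if the arm or the gripper's body presses on something with over 40 N, if the wrist force passes 120 N, or if a joint passes its speed limit or range.

## Working session

There is one attempt and no reset: what is moved stays moved. The work goes in short steps, Python scripts to look and compute and a shell command to move; the robot and the scene stay as the last step left them, time stands still between calls to the robot, and variables do not carry over. Pictures are saved under pics/ and viewed, at most 10 in all, crops included, and the job is handed in when it is done.

```bash
ls; mkdir -p pics; python3 - <<'E'
from station import manip, viewer
import cv2,numpy as np
np.set_printoptions(precision=4,suppress=True)
print(manip.sense(), manip.pinch_z)
for n in ("scene","top","wrist"):
    cv2.imwrite(f"pics/{n}0.png",viewer.snapshot(n)); print(n,viewer.calibration(n))
E
```

```text
pics
{'t': 0.0, 'q': array([-1.2875,  0.5284,  1.4339,  0.    ,  1.1814, -0.1785]), 'qd': array([ 0.0011,  0.0002,  0.0025, -0.0009,  0.0004, -0.0011]), 'tau': array([ -0.0019, -44.2355, -17.803 ,  -0.0004,   0.0084,   0.    ]), 'tcp_pos': array([ 0.2783, -0.5588,  0.2303]), 'tool_rot': array([ 0.9735,  0.2288, -0.0001, -0.0011]), 'force': array([-0.0948,  0.4559, -0.3158]), 'ft_torque': array([ 0.0307, -0.0565,  0.006 ]), 'gripper_force': 0.0, 'finger_gap': 1.0034608495564528} 0.0187
scene {'fov_y': 53.58660119063372, 'cx': 277.35482274323715, 'cy': 202.62207782288866, 'T': array([[ 0.7434, -0.3794,  0.5509,  1.0036],
       [ 0.6687,  0.4421, -0.5978, -0.5731],
       [-0.0168,  0.8128,  0.5824,  0.5641],
       [ 0.    ,  0.    ,  0.    ,  1.    ]])}
top {'fov_y': 56.67132172632205, 'cx': 278.85936125311184, 'cy': 209.8427636958093, 'T': array([[ 0.0084,  0.996 , -0.0886,  0.4174],
       [-0.9999,  0.0091,  0.0074, -0.0129],
       [ 0.0082,  0.0885,  0.996 ,  0.8746],
       [ 0.    ,  0.    ,  0.    ,  1.    ]])}
wrist {'fov_y': 71.40879428478932, 'cx': 278.83799030250646, 'cy': 210.174332818243, 'tool_from_camera': array([[ 0.0021,  0.9525,  0.3047,  0.0786],
       [ 1.    , -0.002 , -0.0005, -0.0004],
       [ 0.0001,  0.3047, -0.9525, -0.1419],
       [ 0.    ,  0.    ,  0.    ,  1.    ]])}
```

View pics/top0.png

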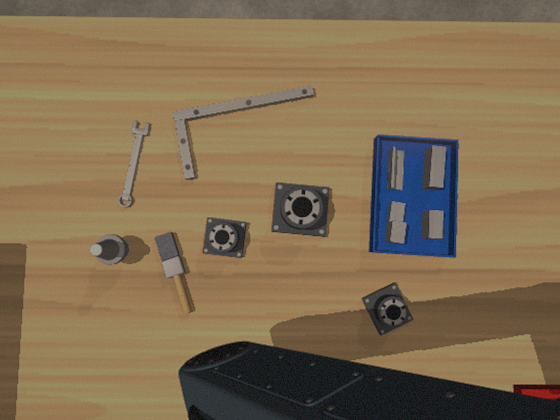

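View pics/scene0.png

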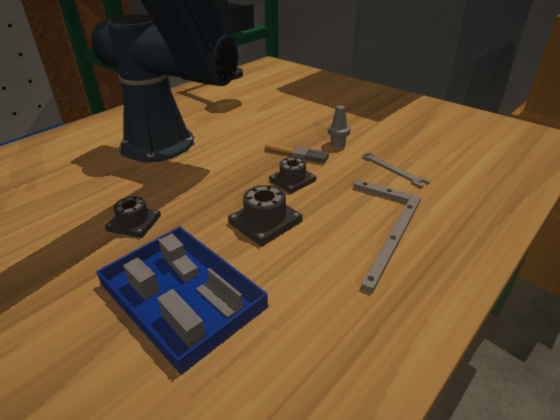

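The top view shows the corner vertex at about (183,118), with the fence running to (314,92) and the stop to (190,178). The largest fixture is at (302,208) and the crate at (415,195). The full-length bar is at (436,167), the short block at (433,224), the step block at (398,222) and the angle iron at (397,168). The scene view agrees.

```bash
cat > h.py <<'E'
import cv2,numpy as np
from station import manip, viewer
from scipy.spatial.transform import Rotation as R
np.set_printoptions(precision=4,suppress=True)
def cam(name,st=None):
    c=viewer.calibration(name); f=210/np.tan(np.radians(c['fov_y']/2))
    if 'T' in c: T=np.array(c['T'])
    else:
        st=st or manip.sense(); W=np.eye(4); W[:3,:3]=R.from_quat(st['tool_rot']).as_matrix(); W[:3,3]=st['tcp_pos']
        T=W@np.array(c['tool_from_camera'])
    return f,c['cx'],c['cy'],T
def cast(C,px,z):
    f,cx,cy,T=C; px=np.atleast_2d(px).astype(float)
    d=np.c_[(px[:,0]-cx)/f,-(px[:,1]-cy)/f,-np.ones(len(px))]@T[:3,:3].T
    return T[:3,3]+d*((z-T[2,3])/d[:,2])[:,None]
def proj(C,P):
    f,cx,cy,T=C; p=(np.atleast_2d(P)-T[:3,3])@T[:3,:3]
    return np.c_[cx+f*p[:,0]/-p[:,2],cy-f*p[:,1]/-p[:,2]]
E
python3 - <<'E'
from h import *
C=cam('top'); im=cv2.imread('pics/top0.png')
print('corner',cast(C,[[183,120],[313,95],[192,178]],.015)[:,:2])
print('px approx spacer',cast(C,[436,165],.05),'fix',cast(C,[[302,206],[302,208]],.07))
hsv=cv2.cvtColor(im,cv2.COLOR_BGR2HSV)
# fixture
m=(hsv[...,2]<75).astype(np.uint8); m[:170]=0;m[250:]=0;m[:,:262]=0;m[:,345:]=0
m=cv2.morphologyEx(m,cv2.MORPH_CLOSE,np.ones((5,5)))
c=max(cv2.findContours(m,0,1)[0],key=cv2.contourArea); b=cv2.boxPoints(cv2.minAreaRect(cv2.convexHull(c)));print('fixture px',b,cast(C,b,.02)[:,:2])
# grey pieces in the crate
m=((hsv[...,1]<70)&(hsv[...,2]>60)).astype(np.uint8); m[:140]=0;m[252:]=0;m[:,:378]=0;m[:,456:]=0
for c in cv2.findContours(m,0,1)[0]:
    if cv2.contourArea(c)>100:
        b=cv2.boxPoints(cv2.minAreaRect(c)); print('piece',b.round(0).tolist(),cast(C,b,.05)[:,:2].tolist())
big=cv2.resize(im[80:250,160:460],None,fx=2.6,fy=2.6,interpolation=cv2.INTER_CUBIC); cv2.imwrite('pics/c1.png',big)
E
```

```text
corner [[ 0.6956  0.1988]
 [ 0.7572 -0.0949]
 [ 0.5634  0.1748]]
px approx spacer [[ 0.5909 -0.3569  0.05  ]] fix [[ 0.4974 -0.0669  0.07  ]
 [ 0.4933 -0.0669  0.07  ]]
fixture px [[271.4202 231.0876]
 [276.0539 182.4337]
 [329.427  187.5169]
 [324.7932 236.1708]] [[ 0.4465 -0.0033]
 [ 0.5544 -0.0125]
 [ 0.5441 -0.1309]
 [ 0.4364 -0.1204]]
piece [[421.0, 238.0], [422.0, 209.0], [444.0, 210.0], [443.0, 239.0]] [[0.43432935830089187, -0.32055261192204876], [0.4947184827987907, -0.32453071285398244], [0.4932092851425046, -0.37076254133667863], [0.4328147976671617, -0.3664839117492869]]
piece [[384.0, 241.0], [389.0, 200.0], [409.0, 203.0], [404.0, 244.0]] [[0.42603924721622966, -0.24246754301110213], [0.513126131519543, -0.2547589692386567], [0.5082595868589864, -0.29655243462783737], [0.42123090895181364, -0.28387052356769477]]
piece [[387.0, 189.0], [389.0, 146.0], [404.0, 146.0], [402.0, 190.0]] [[0.5379747877882823, -0.24964491786535153], [0.63194457585635, -0.2552242994536779], [0.6308086078191483, -0.2888810936884638], [0.536833615673044, -0.2829663150447246]]
piece [[422.0, 188.0], [425.0, 144.0], [446.0, 146.0], [443.0, 190.0]] [[0.5405874511194555, -0.32490955400920685], [0.6362349185141887, -0.334530207292575], [0.6331104286684299, -0.3806137949855685], [0.5374872874702611, -0.3705253179583608]]
```

View pics/c1.png

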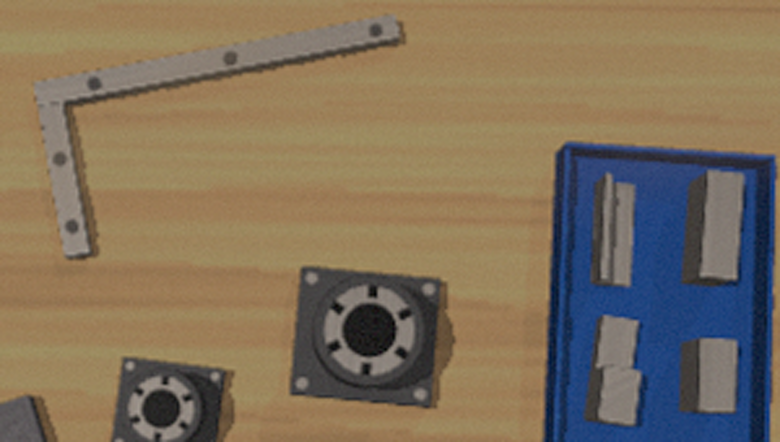

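Next I'll move the wrist camera over the spacer.

```bash
python3 -m creep '[{"slide":[3.0,-0.35,0.5],"angular":[0,0,0],"claw":1},{"slide":[3.7,-0.4,0.5],"angular":[0,0,0],"claw":1},{"slide":[3.7,-0.4,0.5],"angular":[0,0,0],"claw":1},{"slide":[3.7,-0.4,0.5],"angular":[0,0,0],"claw":1},{"slide":[3.7,-0.4,0.5],"angular":[0,0,0],"claw":1},{"slide":[3.7,-0.4,0.5],"angular":[0,0,0],"claw":1},{"slide":[3.7,-0.4,0.5],"angular":[0,0,0],"claw":1},{"slide":[3.7,-0.4,0.5],"angular":[0,0,0],"claw":1},{"slide":[3.7,-0.4,0.5],"angular":[0,0,0],"claw":1},{"slide":[3.0,-0.4,0.5],"angular":[0,0,0],"claw":1}]' 60
python3 -m creep '[{"slide":[0,0,0],"angular":[0,0,0.1],"claw":1},{"slide":[0,0,0],"angular":[0,0,0.11],"claw":1},{"slide":[0,0,0],"angular":[0,0,0.11],"claw":1},{"slide":[0,0,0],"angular":[0,0,0.1],"claw":1},{"slide":[0,0,0],"angular":[0,0,0.1],"claw":1},{"slide":[0,0,0],"angular":[0,0,0],"claw":1},{"slide":[0,0,0],"angular":[0,0,0],"claw":1}]'
python3 - <<'E'
from h import *
import pickle
st=manip.sense(); im=viewer.snapshot('wrist'); print(st['t'],st['tcp_pos'],R.from_quat(st['tool_rot']).as_matrix()[:,0])
cv2.imwrite('pics/w1.png',im); pickle.dump(cam('wrist',st),open('w1.pkl','wb'))
E
```

```text
t: 0.98
tcp_pos: [0.5817, -0.3635, 0.1807]
tool_rot: [0.973, 0.229, 0.0, -0.0]
force: [-0.4, -0.4, -0.9]
finger_gap: 1.001
gripper_force: 0.0
t: 1.57
tcp_pos: [0.5794, -0.3654, 0.1809]
tool_rot: [1.0, -0.028, -0.0, -0.0]
force: [-0.4, -0.3, 0.0]
finger_gap: 0.999
gripper_force: 0.0
1.5667 [ 0.5794 -0.3654  0.1809] [ 0.9985 -0.0556 -0.0006]
```

View pics/w1.png

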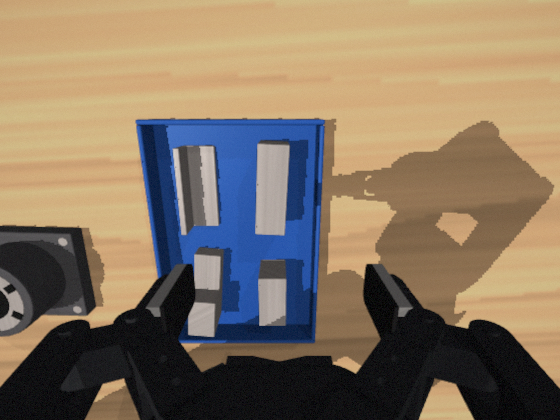

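The wrist view shows the spacer's top face at pixels (257–289, 143–235), uniformly tall. The step block is at (205,290), the short block at (272,295) and the angle iron at (197,190).

```bash
python3 - <<'E'
from h import *
import pickle
C=pickle.load(open('w1.pkl','rb')); im=cv2.imread('pics/w1.png'); hsv=cv2.cvtColor(im,cv2.COLOR_BGR2HSV)
print([im[y,272].tolist() for y in (142,144,146,148,152,160)])
m=((hsv[...,1]<70)&(hsv[...,2]>120)).astype(np.uint8); n=np.zeros_like(m); n[135:245,245:300]=m[135:245,245:300]
c=max(cv2.findContours(n,0,1)[0],key=cv2.contourArea)
P=cast(C,c[:,0],.05)[:,:2].astype(np.float32)
r=cv2.minAreaRect(P); print(r); print(cv2.boxPoints(r))
E
```

```text
[[68, 71, 72], [110, 115, 121], [167, 174, 183], [168, 174, 183], [166, 173, 182], [167, 172, 182]]
((0.5899415016174316, -0.3581690788269043), (0.029969315975904465, 0.08937594294548035), 84.25340270996094)
[[ 0.544  -0.3686]
 [ 0.6329 -0.3776]
 [ 0.6359 -0.3477]
 [ 0.547  -0.3388]]
```

```bash
python3 - <<'E'
from h import *
import pickle
C=pickle.load(open('w1.pkl','rb'))
print('right wall outer top',cast(C,[[324,125],[315,338]],.035)[:,:2],'left',cast(C,[[138,122],[162,338]],.035)[:,:2])
E
python3 -m creep '[{"slide":[0.5,-0.4,1.5],"angular":[0,0,0.045],"claw":0.2},{"slide":[0.48,-0.4,3.3],"angular":[0,0,0],"claw":0.2},{"slide":[0,0,3.2],"angular":[0,0,0],"claw":0.2},{"slide":[0,0,2.0],"angular":[0,0,0],"claw":0.2},{"slide":[0,0,0],"angular":[0,0,0],"claw":0.2},{"slide":[0,0,0],"angular":[0,0,0],"claw":0.2}]'
python3 - <<'E'
from h import *
st=manip.sense();print(st['tcp_pos'],R.from_quat(st['tool_rot']).as_matrix()[:,0],st['finger_gap'])
cv2.imwrite('pics/w2.png',viewer.snapshot('wrist'))
E
```

```text
right wall outer top [[ 0.6479 -0.4112]
 [ 0.4022 -0.3988]] left [[ 0.66   -0.2361]
 [ 0.412  -0.2151]]
t: 2.12
tcp_pos: [0.5893, -0.3578, 0.0801]
tool_rot: [0.999, -0.051, -0.001, -0.001]
force: [0.1, -0.2, -0.0]
finger_gap: 0.601
gripper_force: 0.0
[ 0.5893 -0.3578  0.0801] [ 0.9948 -0.102  -0.0025] 0.6005460823522348
```

View pics/w2.png

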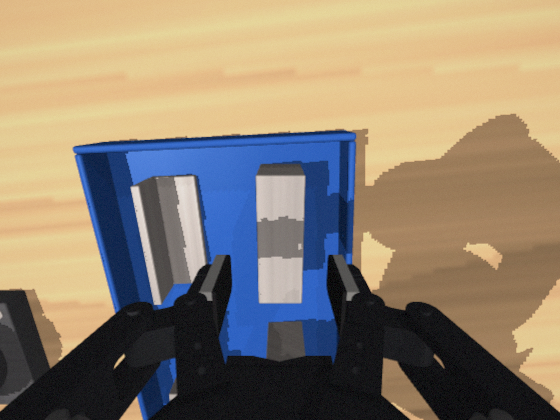

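The bar (columns 257–304) lies centred between the pads (columns 230 and 328), clear of the crate wall. I'll descend and grip.

```bash
python3 -m creep '[{"slide":[0,0,2],"angular":[0,0,0],"claw":0.2},{"slide":[0,0,2],"angular":[0,0,0],"claw":0.2},{"slide":[0,0,1.4],"angular":[0,0,0],"claw":0.2},{"slide":[0,0,0.8],"angular":[0,0,0],"claw":0.2},{"slide":[0,0,0],"angular":[0,0,0],"claw":0.2},{"slide":[0,0,0],"angular":[0,0,0],"claw":-0.6},{"slide":[0,0,0],"angular":[0,0,0],"claw":-0.6},{"slide":[0,0,0],"angular":[0,0,0],"claw":-0.6},{"slide":[0,0,0],"angular":[0,0,0],"claw":-0.6},{"slide":[0,0,0],"angular":[0,0,0],"claw":-0.6}]' 60
python3 -m creep '[{"slide":[0,0,0],"angular":[0,0,0],"claw":-0.6},{"slide":[0,0,0],"angular":[0,0,0],"claw":-0.6},{"slide":[0,0,-1],"angular":[0,0,0],"claw":-0.6},{"slide":[0,0,-2],"angular":[0,0,0],"claw":-0.6},{"slide":[0,0,-3],"angular":[0,0,0],"claw":-0.6},{"slide":[0,0,-3],"angular":[0,0,0],"claw":-0.6},{"slide":[0,0,-3],"angular":[0,0,0],"claw":-0.6},{"slide":[0,0,-1],"angular":[0,0,0],"claw":-0.6},{"slide":[0,0,0],"angular":[0,0,0],"claw":-0.6},{"slide":[0,0,0],"angular":[0,0,0],"claw":-0.6}]'
```

```text
t: 3.0
tcp_pos: [0.591, -0.359, 0.0208]
tool_rot: [0.999, -0.052, 0.001, 0.001]
force: [0.7, -0.0, 3.7]
finger_gap: 0.338
gripper_force: 60.2
t: 3.83
tcp_pos: [0.5893, -0.3578, 0.1486]
tool_rot: [0.999, -0.052, -0.001, -0.0]
force: [-0.6, 0.5, -3.8]
finger_gap: 0.34
gripper_force: 59.7
```

```bash
python3 -m creep '[{"slide":[0,-2.4,-0.5],"angular":[0,0,0],"claw":-0.6},{"slide":[0,-3.6,-0.5],"angular":[0,0,0],"claw":-0.6},{"slide":[0,-3.6,-0.5],"angular":[0,0,0],"claw":-0.6},{"slide":[0,-3.6,-0.5],"angular":[0,0,0],"claw":-0.6},{"slide":[0,-3.6,-0.5],"angular":[0,0,0],"claw":-0.6},{"slide":[0,-3.6,-0.5],"angular":[0,0,0],"claw":-0.6},{"slide":[0,-3.6,-0.5],"angular":[0,0,0],"claw":-0.6},{"slide":[0,-3.6,-0.5],"angular":[0,0,0],"claw":-0.6},{"slide":[0,-3.6,-0.5],"angular":[0,0,0],"claw":-0.6},{"slide":[0,-3.6,-0.5],"angular":[0,0,0],"claw":-0.6}]'
python3 -m creep '[{"slide":[0,-3.6,0],"angular":[0,0,0],"claw":-0.6},{"slide":[0,-3.6,0],"angular":[0,0,0],"claw":-0.6},{"slide":[0,-3.6,0],"angular":[0,0,0],"claw":-0.6},{"slide":[0,-2.2,0],"angular":[0,0,0],"claw":-0.6},{"slide":[0,0,0],"angular":[0,0,-0.1],"claw":-0.6},{"slide":[0,0,0],"angular":[0,0,-0.1],"claw":-0.6},{"slide":[0,0,0],"angular":[0,0,-0.1],"claw":-0.6},{"slide":[0,0,0],"angular":[0,0,0],"claw":-0.6},{"slide":[0,0,0],"angular":[0,0,0],"claw":-0.6}]'
python3 - <<'E'
from h import *
import pickle
st=manip.sense(); im=viewer.snapshot('wrist'); print(st['t'],st['tcp_pos'],R.from_quat(st['tool_rot']).as_matrix()[:,0])
cv2.imwrite('pics/w3.png',im); pickle.dump(cam('wrist',st),open('w3.pkl','wb'))
E
```

```text
t: 4.67
tcp_pos: [0.6237, -0.0101, 0.1961]
tool_rot: [0.999, -0.052, -0.003, -0.0]
force: [1.4, -0.1, -2.5]
finger_gap: 0.338
gripper_force: 59.9
t: 5.42
tcp_pos: [0.6377, 0.1171, 0.1965]
tool_rot: [0.995, 0.097, -0.003, -0.0]
force: [0.6, -0.3, -2.8]
finger_gap: 0.34
gripper_force: 59.9
5.4167 [0.6377 0.1171 0.1965] [ 0.9812  0.1931 -0.0052]
```

View pics/w3.png

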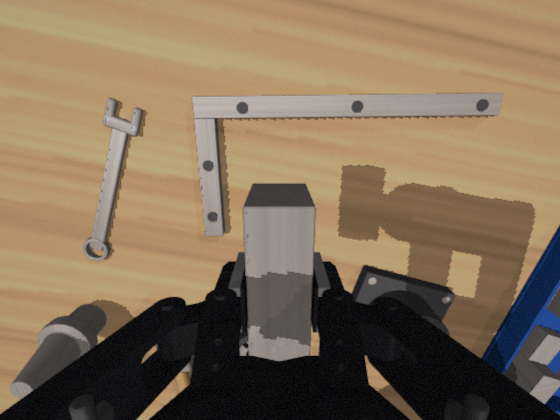

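The view shows the held bar level. The fence's inner edge runs along row ~116 from column 215 to 500, and the stop's inner edge along columns ~216–222 over rows 120–235.

```bash
python3 - <<'E'
from h import *
import pickle
C=pickle.load(open('w3.pkl','rb')); im=cv2.imread('pics/w3.png'); hsv=cv2.cvtColor(im,cv2.COLOR_BGR2HSV)
m=cv2.medianBlur((((hsv[...,1]<70)&(hsv[...,2]>95))*255).astype(np.uint8),3)
fe=[(c,80+np.nonzero(m[80:130,c])[0].max()+.5) for c in range(235,485) if m[80:130,c].any()]
se=[(185+np.nonzero(m[r,185:235])[0].max()+.5,r) for r in range(130,228) if m[r,185:235].any()]
def fit(px):
    P=cast(C,np.array(px),.015)[:,:2].astype(np.float32)
    vx,vy,x0,y0=cv2.fitLine(P,cv2.DIST_HUBER,0,.01,.01).ravel().astype(float); n=np.array([-vy,vx]); 
    print('resid',np.std((P-[x0,y0])@n)); return np.array([vx,vy]),np.array([x0,y0])
u,p=fit(fe); v,q=fit(se)
s=np.linalg.solve(np.c_[u,-v],q-p); O=p+u*s[0]
yf=u if u[1]>0 else -u; xs=v if v[0]>0 else -v
a1=np.arctan2(-yf[0],yf[1]); a2=np.arctan2(xs[1],xs[0]); print('O',O,'yaw fence',a1,'stop',a2)
# outer ends check
e=cast(C,[[193,98],[500,114],[222,235]],.015)[:,:2]; print(e, (e-O)@np.array([[np.cos(a1),-np.sin(a1)],[np.sin(a1),np.cos(a1)]]))
pickle.dump((O,a1),open('corner.pkl','wb'))
st=manip.sense(); T=R.from_quat(st['tool_rot']).as_matrix()
ex=np.array([np.cos(a1),np.sin(a1)]);ey=np.array([-ex[1],ex[0]])
tgt=O-.068*ex-.036*ey; d=np.r_[tgt-st['tcp_pos'][:2],.0165-st['tcp_pos'][2]]
print('tgt',tgt,'tool shift cm',T.T@d*100,'dyaw',a1-np.arctan2(T[1,0],T[0,0]))
E
```

```text
resid 0.0002731093038518673
resid 0.0003216231795554885
O [0.6991 0.1994] yaw fence 0.20620902707290226 stop 0.2076809720980423
[[ 0.7144  0.2234]
 [ 0.7615 -0.0942]
 [ 0.5682  0.1732]] [[ 0.0198  0.0204]
 [ 0.001  -0.3002]
 [-0.1335  0.0012]]
tgt [0.6399 0.1503] tool shift cm [ 0.9046 -3.2158 18.0578] dyaw 0.01199033974064917
```

```bash
python3 -m creep '[{"slide":[0.3,-1,3],"angular":[0,0,-0.012],"claw":-0.6},{"slide":[0.3,-1.2,3],"angular":[0,0,0],"claw":-0.6},{"slide":[0.3,-1.0,3],"angular":[0,0,0],"claw":-0.6},{"slide":[0,0,3],"angular":[0,0,0],"claw":-0.6},{"slide":[0,0,2.5],"angular":[0,0,0],"claw":-0.6},{"slide":[0,0,1.5],"angular":[0,0,0],"claw":-0.6},{"slide":[0,0,0],"angular":[0,0,0],"claw":-0.6},{"slide":[0,0,0],"angular":[0,0,0],"claw":-0.6},{"slide":[0,0,0],"angular":[0,0,0],"claw":-0.6}]'
python3 - <<'E'
from h import *
import pickle
O,a=pickle.load(open('corner.pkl','rb')); st=manip.sense(); T=R.from_quat(st['tool_rot']).as_matrix()
ex=np.array([np.cos(a),np.sin(a)]);ey=np.array([-ex[1],ex[0]]); d=st['tcp_pos'][:2]-O; print('corner frame',d@ex,d@ey,st['tcp_pos'],T[:,0],T[:,2],np.arctan2(T[1,0],T[0,0])-a)
E
```

```text
t: 6.22
tcp_pos: [0.6425, 0.1501, 0.0401]
tool_rot: [0.995, 0.104, 0.001, 0.0]
force: [-0.0, -0.6, -2.9]
finger_gap: 0.344
gripper_force: 59.9
corner frame -0.06551400649430156 -0.03668714995509843 [0.6425 0.1501 0.0401] [0.9785 0.2061 0.0017] [ 0.0017  0.0001 -1.    ] 0.001415277262035497
```

Now I'll lower slowly to contact.

```bash
python3 -m creep '[{"slide":[0,0,1],"angular":[0,0,0],"claw":-0.6},{"slide":[0,0,0.7],"angular":[0,0,0],"claw":-0.6},{"slide":[0,0,0.3],"angular":[0,0,0],"claw":-0.6},{"slide":[0,0,0.1],"angular":[0,0,0],"claw":-0.6},{"slide":[0,0,0],"angular":[0,0,0],"claw":-0.6},{"slide":[0,0,0],"angular":[0,0,0],"claw":-0.6}]'
python3 -m creep '[{"slide":[0,0,0.1],"angular":[0,0,0],"claw":-0.6},{"slide":[0,0,0.05],"angular":[0,0,0],"claw":-0.6},{"slide":[0,0,0.05],"angular":[0,0,0],"claw":-0.6},{"slide":[0,0,0],"angular":[0,0,0],"claw":-0.6}]'
```

```text
t: 6.72
tcp_pos: [0.6417, 0.1503, 0.0184]
tool_rot: [0.995, 0.104, 0.0, -0.0]
force: [0.7, -0.7, -3.1]
finger_gap: 0.336
gripper_force: 60.0
t: 7.05
tcp_pos: [0.6416, 0.1503, 0.0163]
tool_rot: [0.995, 0.104, 0.0, -0.0]
force: [0.8, 0.1, -3.4]
finger_gap: 0.339
gripper_force: 60.0
```

```bash
python3 -m creep '[{"slide":[0,0,0.05],"angular":[0,0,0],"claw":-0.6},{"slide":[0,0,0.05],"angular":[0,0,0],"claw":-0.6},{"slide":[0,0,0],"angular":[0,0,0],"claw":-0.6}]'
python3 -m creep '[{"slide":[0,0,0.05],"angular":[0,0,0],"claw":-0.6},{"slide":[0,0,0.05],"angular":[0,0,0],"claw":-0.6},{"slide":[0,0,0],"angular":[0,0,0],"claw":-0.6}]'
```

```text
t: 7.3
tcp_pos: [0.6416, 0.1503, 0.0158]
tool_rot: [0.995, 0.104, 0.0, 0.0]
force: [-1.7, -0.4, 1.0]
finger_gap: 0.343
gripper_force: 60.5
t: 7.55
tcp_pos: [0.6416, 0.1503, 0.0157]
tool_rot: [0.995, 0.104, 0.0, 0.0]
force: [-3.2, 0.1, 6.9]
finger_gap: 0.338
gripper_force: 61.4
```

```bash
python3 -m creep '[{"slide":[0,0,0],"angular":[0,0,0],"claw":-0.1},{"slide":[0,0,0],"angular":[0,0,0],"claw":-0.1},{"slide":[0,0,0],"angular":[0,0,0],"claw":-0.1},{"slide":[0,0,0],"angular":[0,0,0],"claw":-0.1},{"slide":[0,0,-1],"angular":[0,0,0],"claw":-0.1},{"slide":[0,0,-2],"angular":[0,0,0],"claw":-0.1},{"slide":[0,0,-3],"angular":[0,0,0],"claw":-0.1},{"slide":[0,0,-4],"angular":[0,0,0],"claw":-0.1},{"slide":[0,0,-4],"angular":[0,0,0],"claw":-0.1},{"slide":[0,0,-3],"angular":[0,0,0],"claw":-0.1}]'
python3 -m creep '[{"slide":[-2,1,-1],"angular":[0,0,0],"claw":0.4},{"slide":[-3,2,0],"angular":[0,0,0.1],"claw":0.4},{"slide":[-3,2.4,0],"angular":[0,0,0.1],"claw":0.4},{"slide":[-3,2.4,0],"angular":[0,0,0.1],"claw":0.4},{"slide":[-3,2.4,0],"angular":[0,0,0],"claw":0.4},{"slide":[-3,2.4,0],"angular":[0,0,0],"claw":0.4},{"slide":[-2,2.4,0],"angular":[0,0,0],"claw":0.4},{"slide":[0,2,0],"angular":[0,0,0],"claw":0.4},{"slide":[0,0,0],"angular":[0,0,0],"claw":0.4},{"slide":[0,0,0],"angular":[0,0,0],"claw":0.4}]'
python3 - <<'E'
from h import *
import pickle
st=manip.sense(); im=viewer.snapshot('wrist'); print(st['t'],st['tcp_pos'],R.from_quat(st['tool_rot']).as_matrix()[:,0],st['force'])
cv2.imwrite('pics/w4.png',im); pickle.dump(cam('wrist',st),open('w4.pkl','wb'))
E
```

```text
t: 8.38
tcp_pos: [0.6426, 0.1504, 0.1884]
tool_rot: [0.995, 0.104, 0.002, 0.0]
force: [0.1, -0.6, 0.8]
finger_gap: 0.45
gripper_force: 0.0
t: 9.22
tcp_pos: [0.4543, -0.0259, 0.1951]
tool_rot: [0.999, -0.047, 0.001, 0.0]
force: [-0.4, 0.2, -0.0]
finger_gap: 0.699
gripper_force: 0.0
9.2167 [ 0.4543 -0.0259  0.1951] [ 0.9956 -0.0937  0.002 ] [-0.3649  0.2371 -0.0047]
```

View pics/w4.png

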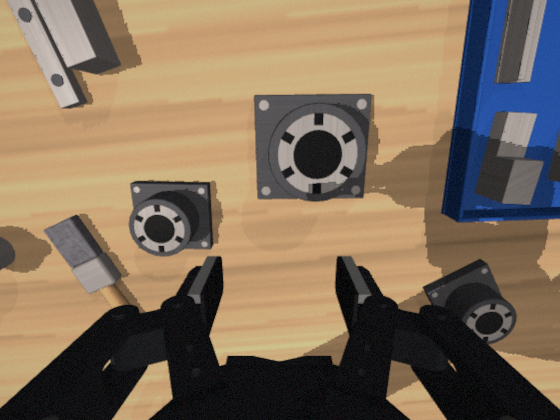

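The fixture's foot spans pixels (254–373, 95–199), nearly aligned with the tool. The spacer stands in the corner at the upper left, with a small gap to the stop. A smaller lookalike is at (170,215), clear of the route.

```bash
cat > fx.py <<'E'
from h import *
import pickle,sys
def quad(im,C,roi,z=.02,thr=85):
    hsv=cv2.cvtColor(im,cv2.COLOR_BGR2HSV); m=np.zeros(im.shape[:2],np.uint8); x0,x1,y0,y1=roi
    m[y0:y1,x0:x1]=((hsv[...,2]<thr)&(hsv[...,1]<90))[y0:y1,x0:x1]
    m=cv2.morphologyEx(m,cv2.MORPH_CLOSE,np.ones((5,5)))
    c=max(cv2.findContours(m,0,1)[0],key=cv2.contourArea)
    r=cv2.minAreaRect(cast(C,cv2.convexHull(c)[:,0],z)[:,:2].astype(np.float32)); return r,cv2.boxPoints(r)
O,a=pickle.load(open('corner.pkl','rb')); ex=np.array([np.cos(a),np.sin(a)]);ey=np.array([-ex[1],ex[0]])
def incorner(P): d=np.atleast_2d(P)-O; return np.c_[d@ex,d@ey]
E
python3 - <<'E'
from fx import *
C=pickle.load(open('w4.pkl','rb')); r,b=quad(cv2.imread('pics/w4.png'),C,(240,385,80,215)); print(r,b,incorner(r[0]))
# spacer top approx corners seen
st=manip.sense();T=R.from_quat(st['tool_rot']).as_matrix()
print('tool frame of fixture centre cm',T.T@np.r_[np.array(r[0])-st['tcp_pos'][:2],0]*100)
E
```

```text
((0.4955592453479767, -0.06431574374437332), (0.11782900989055634, 0.11088636517524719), 85.33061218261719) [[ 0.4355 -0.1185]
 [ 0.546  -0.1275]
 [ 0.5556 -0.0101]
 [ 0.4451 -0.0011]] [[-0.2533 -0.2165]]
tool frame of fixture centre cm [4.4468 3.5022 0.0074]
```

```bash
python3 -m creep '[{"slide":[-1,1.2,0],"angular":[0,0,-0.012],"claw":0.4},{"slide":[-1.15,1.2,1],"angular":[0,0,0],"claw":0.4},{"slide":[-1,1.2,3],"angular":[0,0,0],"claw":0.4},{"slide":[0,0,3.5],"angular":[0,0,0],"claw":0.4},{"slide":[0,0,3.5],"angular":[0,0,0],"claw":0.4},{"slide":[0,0,3.5],"angular":[0,0,0],"claw":0.4},{"slide":[0,0,2.5],"angular":[0,0,0],"claw":0.4},{"slide":[0,0,0.8],"angular":[0,0,0],"claw":0.4},{"slide":[0,0,0.6],"angular":[0,0,0],"claw":0.4},{"slide":[0,0,0],"angular":[0,0,0],"claw":0.4}]'
python3 -m creep '[{"slide":[0,0,0.4],"angular":[0,0,0],"claw":0.4},{"slide":[0,0,0],"angular":[0,0,0],"claw":0.4},{"slide":[0,0,0],"angular":[0,0,0],"claw":0.4}]'
python3 - <<'E'
from h import *
print(manip.sense()['tcp_pos'])
cv2.imwrite('pics/w5.png',viewer.snapshot('wrist'))
E
```

```text
t: 10.1
tcp_pos: [0.4198, -0.0579, 0.0098]
tool_rot: [0.999, -0.039, -0.0, -0.0]
force: [-0.5, -0.6, 0.4]
finger_gap: 0.7
gripper_force: 0.0
t: 10.35
tcp_pos: [0.4202, -0.0586, 0.0073]
tool_rot: [0.999, -0.04, 0.001, 0.0]
force: [-0.2, -0.5, 0.2]
finger_gap: 0.7
gripper_force: 0.0
[ 0.4202 -0.0586  0.0073]
```

View pics/w5.png

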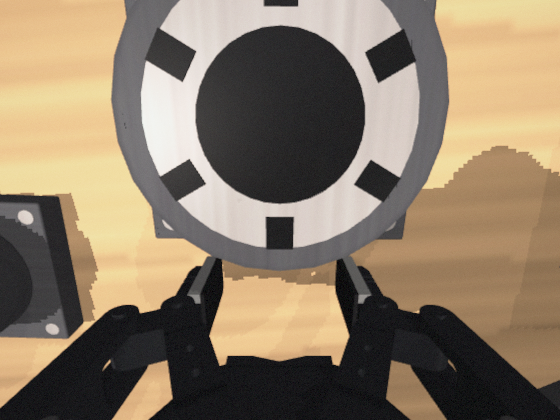

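The fixture is centred ahead of the two fingers (foot edge at row ~237, finger tips at columns 220 and 340). I'll start pushing.

```bash
python3 -m creep '[{"slide":[0.3,0,0.3],"angular":[0,0,0],"claw":0.4},{"slide":[0.3,0,0],"angular":[0,0,0],"claw":0.4},{"slide":[0.3,0,0],"angular":[0,0,0],"claw":0.4},{"slide":[0.3,0,0],"angular":[0,0,0],"claw":0.4},{"slide":[0.3,0,0],"angular":[0,0,0],"claw":0.4},{"slide":[0.3,0,0],"angular":[0,0,0],"claw":0.4}]'
python3 -m creep '[{"slide":[0.3,0,0],"angular":[0,0,0],"claw":0.4},{"slide":[0.4,0,0],"angular":[0,0,0],"claw":0.4},{"slide":[0.4,0,0],"angular":[0,0,0],"claw":0.4},{"slide":[0.4,0,0],"angular":[0,0,0],"claw":0.4}]'
```

```text
t: 10.9
tcp_pos: [0.433, -0.0584, 0.0033]
tool_rot: [0.999, -0.04, -0.005, -0.002]
force: [-8.6, -1.1, 5.3]
finger_gap: 0.704
gripper_force: 4.1
t: 11.23
tcp_pos: [0.4458, -0.0585, 0.0033]
tool_rot: [0.999, -0.039, -0.007, -0.002]
force: [-8.7, 1.1, 7.2]
finger_gap: 0.7
gripper_force: 4.8
```

```bash
python3 -m creep '[{"slide":[0,0,-0.2],"angular":[0,0,0],"claw":0.4},{"slide":[0.3,0,0],"angular":[0,0,-0.008],"claw":0.4},{"slide":[0.4,0,0],"angular":[0,0,-0.012],"claw":0.4},{"slide":[0.5,0,0],"angular":[0,0,-0.014],"claw":0.4},{"slide":[0.5,0,0],"angular":[0,0,-0.014],"claw":0.4},{"slide":[0.5,0,0],"angular":[0,0,-0.014],"claw":0.4}]'
python3 -m creep '[{"slide":[0.5,0,0],"angular":[0,0,-0.014],"claw":0.4},{"slide":[0.5,0,0],"angular":[0,0,-0.014],"claw":0.4},{"slide":[0.5,0,0],"angular":[0,0,-0.014],"claw":0.4},{"slide":[0.5,0,0],"angular":[0,0,-0.014],"claw":0.4},{"slide":[0.5,0,0],"angular":[0,0,-0.014],"claw":0.4}]'
python3 - <<'E'
from fx import *
st=manip.sense();T=R.from_quat(st['tool_rot']).as_matrix();print(incorner(st['tcp_pos'][:2]),T[:,0],T[:,2],st['ft_torque'])
im=viewer.snapshot('top');cv2.imwrite('pics/top5.png',im)
E
```

```text
t: 11.73
tcp_pos: [0.4714, -0.0613, 0.0051]
tool_rot: [1.0, -0.008, -0.003, -0.001]
force: [-7.4, -1.2, 2.8]
finger_gap: 0.7
gripper_force: 3.1
t: 12.15
tcp_pos: [0.4965, -0.0612, 0.0051]
tool_rot: [1.0, 0.027, -0.003, -0.001]
force: [-7.7, -1.8, 3.3]
finger_gap: 0.701
gripper_force: 3.3
[[-0.2517 -0.2136]] [ 0.9985  0.0538 -0.0066] [-0.0067  0.0019 -1.    ] [-0.2786  0.9426 -0.0847]
```

```bash
python3 -m creep '[{"slide":[0.4,0,-0.1],"angular":[0,0,-0.015],"claw":0.4},{"slide":[0.4,0,0],"angular":[0,0,-0.015],"claw":0.4},{"slide":[0.4,0,0],"angular":[0,0,-0.015],"claw":0.4},{"slide":[0.4,0,0],"angular":[0,0,-0.015],"claw":0.4},{"slide":[0.4,0,0],"angular":[0,0,-0.015],"claw":0.4},{"slide":[0.4,0,0],"angular":[0,0,-0.015],"claw":0.4},{"slide":[0.4,0,0],"angular":[0,0,-0.015],"claw":0.4},{"slide":[0.4,0,0],"angular":[0,0,-0.015],"claw":0.4},{"slide":[0.4,0,0],"angular":[0,0,-0.015],"claw":0.4},{"slide":[0.4,0,0],"angular":[0,0,-0.015],"claw":0.4}]'
python3 -m creep '[{"slide":[0.4,0,0],"angular":[0,0,0],"claw":0.4},{"slide":[0.4,0,0],"angular":[0,0,0],"claw":0.4},{"slide":[0.3,0,0],"angular":[0,0,0],"claw":0.4},{"slide":[0.3,0,0],"angular":[0,0,0],"claw":0.4}]'
python3 - <<'E'
from fx import *
st=manip.sense();T=R.from_quat(st['tool_rot']).as_matrix();print(incorner(st['tcp_pos'][:2]),np.arctan2(T[1,0],T[0,0])-a,T[:,2],st['ft_torque'])
im=viewer.snapshot('top');cv2.imwrite('pics/top6.png',im)
p=proj(cam('top'),[*(O-.2*ex-.3*ey),.02])[0]; print(p)
im=viewer.snapshot('scene');cv2.imwrite('pics/scene6.png',im)
E
```

```text
t: 13.03
tcp_pos: [0.5394, -0.0571, 0.0063]
tool_rot: [0.995, 0.102, 0.0, 0.0]
force: [-3.4, -1.7, -1.6]
finger_gap: 0.701
gripper_force: 1.8
t: 13.37
tcp_pos: [0.5524, -0.054, 0.0063]
tool_rot: [0.995, 0.101, -0.001, -0.0]
force: [-5.0, -0.3, -0.2]
finger_gap: 0.702
gripper_force: 2.5
[[-0.1955 -0.218 ]] -0.002969097354224126 [-0.0012  0.0003 -1.    ] [-0.1455  0.7898  0.0041]
[331.297  178.3295]
```

View pics/scene6.png

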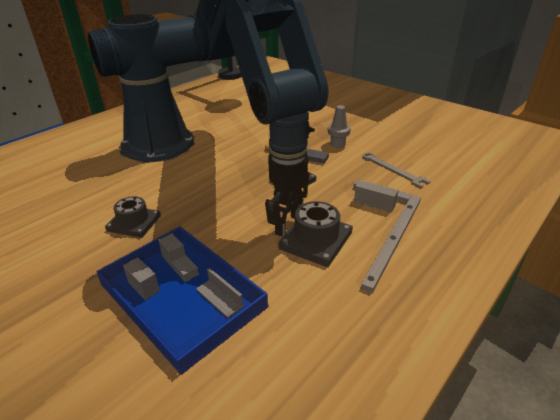

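The scene view shows the fixture square in front of the fingers and heading for the fence, with the spacer in place at the stop. Pushing on.

```bash
python3 -m creep '[{"slide":[0.4,0,0],"angular":[0,0,-0.003],"claw":0.4},{"slide":[0.5,0,0],"angular":[0,0,0],"claw":0.4},{"slide":[0.5,0,0],"angular":[0,0,0],"claw":0.4},{"slide":[0.5,0,0],"angular":[0,0,0],"claw":0.4},{"slide":[0.5,0,0],"angular":[0,0,0],"claw":0.4},{"slide":[0.5,0,0],"angular":[0,0,0],"claw":0.4},{"slide":[0.5,0,0],"angular":[0,0,0],"claw":0.4},{"slide":[0.5,0,0],"angular":[0,0,0],"claw":0.4},{"slide":[0.5,0,0],"angular":[0,0,0],"claw":0.4},{"slide":[0.5,0,0],"angular":[0,0,0],"claw":0.4}]'
python3 -m creep '[{"slide":[0.4,0,0],"angular":[0,0,0],"claw":0.4},{"slide":[0.4,0,0],"angular":[0,0,0],"claw":0.4},{"slide":[0.3,0,0],"angular":[0,0,0],"claw":0.4},{"slide":[0.2,0,0],"angular":[0,0,0],"claw":0.4},{"slide":[0.1,0,0],"angular":[0,0,0],"claw":0.4},{"slide":[0.1,0,0],"angular":[0,0,0],"claw":0.4}]'
python3 - <<'E'
from fx import *
st=manip.sense();T=R.from_quat(st['tool_rot']).as_matrix();print(incorner(st['tcp_pos'][:2]),np.arctan2(T[1,0],T[0,0])-a,T[:,2],st['force']@np.r_[ex,0])
im=viewer.snapshot('wrist');cv2.imwrite('pics/w6.png',im)
E
```

```text
t: 14.3
tcp_pos: [0.5999, -0.0443, 0.0064]
tool_rot: [0.995, 0.103, -0.001, -0.0]
force: [-5.4, -0.6, 1.4]
finger_gap: 0.701
gripper_force: 2.9
t: 14.8
tcp_pos: [0.6145, -0.0413, 0.0064]
tool_rot: [0.995, 0.103, -0.001, -0.0]
force: [-6.0, -1.5, 0.5]
finger_gap: 0.702
gripper_force: 3.1
[[-0.1321 -0.2183]] -4.889996968454602e-05 [-0.002 -0.    -1.   ] -6.2237572595371455
```

View pics/w6.png

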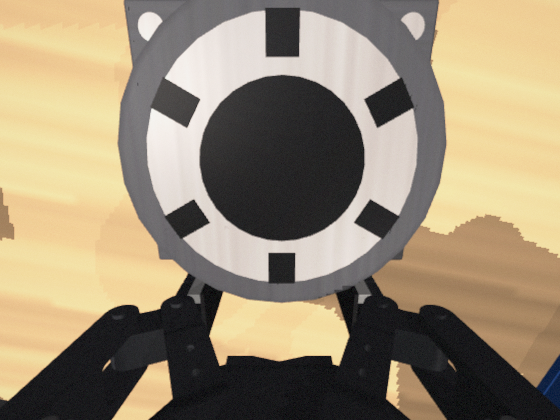

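The fixture sits square to and centred on the fingers. Now I'll creep up to the fence while watching the force.

```bash
python3 -m creep '[{"slide":[0.15,0,0],"angular":[0,0,0],"claw":0.4},{"slide":[0.15,0,0],"angular":[0,0,0],"claw":0.4},{"slide":[0.15,0,0],"angular":[0,0,0],"claw":0.4},{"slide":[0.15,0,0],"angular":[0,0,0],"claw":0.4}]' | egrep 'pos|force'
python3 -m creep '[{"slide":[0.1,0,0],"angular":[0,0,0],"claw":0.4},{"slide":[0.1,0,0],"angular":[0,0,0],"claw":0.4},{"slide":[0.05,0,0],"angular":[0,0,0],"claw":0.4}]'| egrep 'pos|force'
```

```text
tcp_pos: [0.6203, -0.04, 0.0064]
force: [-5.7, -1.7, 1.8]
gripper_force: 2.9
tcp_pos: [0.6229, -0.0395, 0.0064]
force: [-5.0, -1.0, 0.8]
gripper_force: 2.9
```

```bash
python3 -m creep '[{"slide":[0.05,0,0],"angular":[0,0,0],"claw":0.4},{"slide":[0.05,0,0],"angular":[0,0,0],"claw":0.4}]' | egrep 'pos|force:'
python3 -m creep '[{"slide":[0.05,0,0],"angular":[0,0,0],"claw":0.4},{"slide":[0.05,0,0],"angular":[0,0,0],"claw":0.4}]'| egrep 'pos|force:'
python3 -c "
from fx import *
print(incorner(manip.sense()['tcp_pos'][:2]))"
```

```text
tcp_pos: [0.6236, -0.0393, 0.0064]
force: [-5.4, -1.2, 2.4]
gripper_force: 3.0
tcp_pos: [0.6246, -0.0391, 0.0064]
force: [-6.9, -1.3, 1.8]
gripper_force: 3.0
[[-0.1218 -0.2182]]
```

```bash
python3 -m creep '[{"slide":[0.05,0,0],"angular":[0,0,0],"claw":0.4},{"slide":[0.05,0,0],"angular":[0,0,0],"claw":0.4}]' | egrep 'pos|force:'
python3 -m creep '[{"slide":[0.05,0,0],"angular":[0,0,0],"claw":0.4}]'| egrep 'pos|force:'
python3 -m creep '[{"slide":[0.05,0,0],"angular":[0,0,0],"claw":0.4}]'| egrep 'pos|force:'
```

```text
tcp_pos: [0.6249, -0.039, 0.0064]
force: [-7.6, -2.6, 2.4]
gripper_force: 4.1
tcp_pos: [0.6249, -0.039, 0.0064]
force: [-7.6, -2.9, 4.6]
gripper_force: 4.6
tcp_pos: [0.625, -0.039, 0.0064]
force: [-9.2, -3.8, 4.9]
gripper_force: 5.1
```

```bash
python3 -m creep '[{"slide":[0.1,0,0],"angular":[0,0,0],"claw":0.4},{"slide":[0.05,0,0],"angular":[0,0,0],"claw":0.4},{"slide":[0.05,0,0],"angular":[0,0,0],"claw":0.4},{"slide":[0,0,0],"angular":[0,0,0],"claw":0.4}]' | egrep 'pos|rot|force:'
python3 -c "
from fx import *
s=manip.sense();T=R.from_quat(s['tool_rot']).as_matrix();print(incorner(s['tcp_pos'][:2]),np.arctan2(T[1,0],T[0,0])-a,s['force'][:2]@ex)"
```

```text
tcp_pos: [0.6249, -0.0389, 0.0064]
tool_rot: [0.995, 0.103, -0.005, -0.0]
force: [-12.6, -3.3, 6.6]
gripper_force: 6.6
[[-0.1214 -0.2181]] 0.0005137793940132585 -13.029225339927464
```

Seated on the fence at about 13 N. Now I'll back off, rise and go round to the far side, turned by 90°.

```bash
python3 -m creep '[{"slide":[-0.8,0,0],"angular":[0,0,0],"claw":0.4},{"slide":[-1.6,0,0],"angular":[0,0,0],"claw":0.4},{"slide":[0,0,-2],"angular":[0,0,0],"claw":0.4},{"slide":[0,0,-3.5],"angular":[0,0,0],"claw":0.4},{"slide":[0,0,-3.5],"angular":[0,0,0],"claw":0.4},{"slide":[1,1,-2],"angular":[0,0,0],"claw":0.4},{"slide":[2.4,2.6,0],"angular":[0,0,0],"claw":0.4},{"slide":[2.4,2.6,0],"angular":[0,0,0],"claw":0.4},{"slide":[2.4,2.5,0],"angular":[0,0,0],"claw":0.4},{"slide":[0,0,0],"angular":[0,0,-0.11],"claw":0.4}]'
python3 -m creep '[{"slide":[0,0,0],"angular":[0,0,-0.12],"claw":0.4},{"slide":[0,0,0],"angular":[0,0,-0.12],"claw":0.4},{"slide":[0,0,0],"angular":[0,0,-0.12],"claw":0.4},{"slide":[0,0,0],"angular":[0,0,-0.12],"claw":0.4},{"slide":[0,0,0],"angular":[0,0,-0.12],"claw":0.4},{"slide":[0,0,0],"angular":[0,0,-0.12],"claw":0.4},{"slide":[0,0,0],"angular":[0,0,-0.12],"claw":0.4},{"slide":[0,0,0],"angular":[0,0,-0.12],"claw":0.4},{"slide":[0,0,0],"angular":[0,0,-0.12],"claw":0.4},{"slide":[0,0,0],"angular":[0,0,-0.12],"claw":0.4}]' >/dev/null
python3 -m creep '[{"slide":[0,0,0],"angular":[0,0,-0.12],"claw":0.4},{"slide":[0,0,0],"angular":[0,0,-0.12],"claw":0.4},{"slide":[0,0,0],"angular":[0,0,-0.021],"claw":0.4},{"slide":[0,0,0],"angular":[0,0,0],"claw":0.4},{"slide":[0,0,0],"angular":[0,0,0],"claw":0.4}]'
cat > w.py <<'E'
from fx import *
s=manip.sense();T=R.from_quat(s['tool_rot']).as_matrix();print(s['t'],'corner xy',incorner(s['tcp_pos'][:2]),s['tcp_pos'][2],'yaw err',np.arctan2(T[1,0],T[0,0])-a-np.pi/2,'F cx,cy,z',s['force'][:2]@ex,s['force'][:2]@ey,s['force'][2],'tilt',T[:2,2])
E
python3 w.py
```

```text
t: 17.27
tcp_pos: [0.7132, -0.1172, 0.1189]
tool_rot: [0.988, 0.157, 0.008, 0.004]
force: [-0.2, -1.0, 0.8]
finger_gap: 0.701
gripper_force: 0.0
t: 18.52
tcp_pos: [0.7052, -0.1117, 0.1169]
tool_rot: [0.632, 0.775, 0.001, 0.001]
force: [0.3, -0.1, -0.8]
finger_gap: 0.703
gripper_force: 0.0
18.5167 corner xy [[-0.0578 -0.3058]] 0.11686911165304728 yaw err -0.0025840715352742905 F cx,cy,z 0.29940167577772364 -0.1770451195550271 -0.7787150253845211 tilt [ 0.0028 -0.0005]
```

```bash
python3 -m creep '[{"slide":[0,-0.2,2],"angular":[0,0,-0.003],"claw":0.4},{"slide":[0,0,3.5],"angular":[0,0,0],"claw":0.4},{"slide":[0,0,3],"angular":[0,0,0],"claw":0.4},{"slide":[0,0,1.5],"angular":[0,0,0],"claw":0.4},{"slide":[0,0,0.7],"angular":[0,0,0],"claw":0.4},{"slide":[0,0,0.3],"angular":[0,0,0],"claw":0.4},{"slide":[0,0,0],"angular":[0,0,0],"claw":0.4}]' >/dev/null; python3 w.py
python3 -m creep '[{"slide":[0.2,0,0],"angular":[0,0,0],"claw":0.4},{"slide":[0.3,0,0],"angular":[0,0,0],"claw":0.4},{"slide":[0.3,0,0],"angular":[0,0,0],"claw":0.4},{"slide":[0.3,0,0],"angular":[0,0,0],"claw":0.4},{"slide":[0.2,0,0],"angular":[0,0,0],"claw":0.4},{"slide":[0.2,0,0],"angular":[0,0,0],"claw":0.4}]' >/dev/null; python3 w.py
python3 -m creep '[{"slide":[0.2,0,0],"angular":[0,0,0],"claw":0.4},{"slide":[0.2,0,0],"angular":[0,0,0],"claw":0.4},{"slide":[0.2,0,0],"angular":[0,0,0],"claw":0.4},{"slide":[0.2,0,0],"angular":[0,0,0],"claw":0.4}]' >/dev/null; python3 w.py
```

```text
19.1 corner xy [[-0.0602 -0.3058]] 0.0066371110507964515 yaw err 0.0023329635907578528 F cx,cy,z 0.07402098811138813 0.48642662070802567 0.3616483431845682 tilt [ 0.0012 -0.0003]
19.6 corner xy [[-0.0607 -0.2901]] 0.006783175904030769 yaw err 0.003116266775321286 F cx,cy,z 0.2283705299461948 -1.1214300109858275 0.8395916255259928 tilt [ 0.0005 -0.0002]
19.9333 corner xy [[-0.0606 -0.2851]] 0.006849440203547191 yaw err 0.0030589227934536556 F cx,cy,z -1.6281174946082413 -7.481926770194226 -0.23903117385881 tilt [ 0.0022 -0.0039]
```

```bash
python3 -m creep '[{"slide":[0.3,0,0],"angular":[0,0,0.003],"claw":0.4},{"slide":[0.4,0,0],"angular":[0,0,0],"claw":0.4},{"slide":[0.4,0,0],"angular":[0,0,0],"claw":0.4},{"slide":[0.4,0,0],"angular":[0,0,0],"claw":0.4},{"slide":[0.4,0,0],"angular":[0,0,0],"claw":0.4},{"slide":[0.4,0,0],"angular":[0,0,0],"claw":0.4}]' >/dev/null; python3 w.py
python3 -m creep '[{"slide":[0.4,0,0],"angular":[0,0,0],"claw":0.4},{"slide":[0.4,0,0],"angular":[0,0,0],"claw":0.4},{"slide":[0.4,0,0],"angular":[0,0,0],"claw":0.4},{"slide":[0.4,0,0],"angular":[0,0,0],"claw":0.4},{"slide":[0.4,0,0],"angular":[0,0,0],"claw":0.4},{"slide":[0.4,0,0],"angular":[0,0,0],"claw":0.4}]' >/dev/null; python3 w.py
```

```text
20.4333 corner xy [[-0.0606 -0.2621]] 0.006819176328572436 yaw err -4.474703123591439e-07 F cx,cy,z -1.3222508450305812 -7.122329960403473 0.21990432265470766 tilt [ 0.0021 -0.0038]
20.9333 corner xy [[-0.0606 -0.238 ]] 0.006806940988967471 yaw err 5.628010304015163e-06 F cx,cy,z -1.2521429564268127 -6.234377372290999 0.8525690898957692 tilt [ 0.002  -0.0036]
```

```bash
python3 -m creep '[{"slide":[0.4,0,0],"angular":[0,0,0],"claw":0.4},{"slide":[0.4,0,0],"angular":[0,0,0],"claw":0.4},{"slide":[0.4,0,0],"angular":[0,0,0],"claw":0.4},{"slide":[0.4,0,0],"angular":[0,0,0],"claw":0.4},{"slide":[0.4,0,0],"angular":[0,0,0],"claw":0.4},{"slide":[0.4,0,0],"angular":[0,0,0],"claw":0.4},{"slide":[0.4,0,0],"angular":[0,0,0],"claw":0.4},{"slide":[0.4,0,0],"angular":[0,0,0],"claw":0.4},{"slide":[0.4,0,0],"angular":[0,0,0],"claw":0.4},{"slide":[0.3,0,0],"angular":[0,0,0],"claw":0.4}]' >/dev/null; python3 w.py
python3 -m creep '[{"slide":[0.3,0,0],"angular":[0,0,0],"claw":0.4},{"slide":[0.2,0,0],"angular":[0,0,0],"claw":0.4},{"slide":[0.2,0,0],"angular":[0,0,0],"claw":0.4}]' >/dev/null; python3 w.py
python3 - <<'E'
from fx import *
C=cam('wrist',manip.sense()); im=viewer.snapshot('wrist'); cv2.imwrite('pics/w7.png',im)
print(proj(C,[[*(O+x*ex+y*ey),.02] for x,y in ((0,-.05),(-.11,-.05),(0,-.17),(-.11,-.17))]))
E
```

```text
21.7667 corner xy [[-0.0606 -0.1987]] 0.006784664580177756 yaw err 0.00023821056385497918 F cx,cy,z -1.3739590008737577 -6.178427518961623 0.48025135388319773 tilt [ 0.0017 -0.0032]
22.0167 corner xy [[-0.0605 -0.1919]] 0.006812822891559843 yaw err 0.0003226858651459441 F cx,cy,z -0.3984803912351682 -6.640467831223775 0.8520023970470354 tilt [ 0.0018 -0.0034]
[[449.6903 -71.6469]
 [137.0649 -72.6838]
 [403.9668 241.4464]
 [173.9355 240.9842]]
```

```bash
python3 -m creep '[{"slide":[0.2,0,0],"angular":[0,0,0],"claw":0.4},{"slide":[0.2,0,0],"angular":[0,0,0],"claw":0.4},{"slide":[0.2,0,0],"angular":[0,0,0],"claw":0.4},{"slide":[0.2,0,0],"angular":[0,0,0],"claw":0.4},{"slide":[0.2,0,0],"angular":[0,0,0],"claw":0.4},{"slide":[0.2,0,0],"angular":[0,0,0],"claw":0.4},{"slide":[0.1,0,0],"angular":[0,0,0],"claw":0.4}]' >/dev/null; python3 w.py
python3 -m creep '[{"slide":[0.2,0,0],"angular":[0,0,0],"claw":0.4},{"slide":[0.2,0,0],"angular":[0,0,0],"claw":0.4},{"slide":[0.2,0,0],"angular":[0,0,0],"claw":0.4},{"slide":[0.2,0,0],"angular":[0,0,0],"claw":0.4},{"slide":[0.1,0,0],"angular":[0,0,0],"claw":0.4}]' >/dev/null; python3 w.py
```

```text
22.65 corner xy [[-0.0605 -0.1793]] 0.006811731238510643 yaw err 0.0006957456336191825 F cx,cy,z -1.3056056859435898 -7.766952906801394 0.7243151603000804 tilt [ 0.002  -0.0041]
23.0667 corner xy [[-0.0605 -0.1704]] 0.006830394550715949 yaw err 0.0004889028152732511 F cx,cy,z -1.1327467971305842 -7.791713947027643 0.6455295366242744 tilt [ 0.0021 -0.0041]
```

```bash
python3 -m creep '[{"slide":[0.1,0,0],"angular":[0,0,0],"claw":0.4},{"slide":[0.1,0,0],"angular":[0,0,0],"claw":0.4},{"slide":[0.1,0,0],"angular":[0,0,0],"claw":0.4},{"slide":[0.1,0,0],"angular":[0,0,0],"claw":0.4},{"slide":[0.1,0,0],"angular":[0,0,0],"claw":0.4}]' >/dev/null; python3 w.py
python3 -m creep '[{"slide":[0.05,0,0],"angular":[0,0,0],"claw":0.4},{"slide":[0.05,0,0],"angular":[0,0,0],"claw":0.4},{"slide":[0.05,0,0],"angular":[0,0,0],"claw":0.4},{"slide":[0.05,0,0],"angular":[0,0,0],"claw":0.4}]' >/dev/null; python3 w.py
python3 -m creep '[{"slide":[0.05,0,0],"angular":[0,0,0],"claw":0.4},{"slide":[0.05,0,0],"angular":[0,0,0],"claw":0.4}]' >/dev/null; python3 w.py
```

```text
23.4833 corner xy [[-0.0605 -0.1657]] 0.006789324117510185 yaw err 0.0004153168951426256 F cx,cy,z -1.1719591044544755 -9.427841348773736 0.23755808639715947 tilt [ 0.002  -0.0042]
23.8167 corner xy [[-0.0605 -0.1637]] 0.006822748662902289 yaw err 0.00038827120113849034 F cx,cy,z -1.6333313792258182 -7.760884226956105 0.1709286779245065 tilt [ 0.0021 -0.0042]
23.9833 corner xy [[-0.0605 -0.1627]] 0.006798866624665761 yaw err 0.00045039994171536257 F cx,cy,z -0.9832562249235396 -8.209548043071923 0.8492848935481505 tilt [ 0.002  -0.0042]
```

```bash
python3 -m creep '[{"slide":[0.05,0,0],"angular":[0,0,0],"claw":0.4},{"slide":[0.05,0,0],"angular":[0,0,0],"claw":0.4}]' >/dev/null; python3 w.py
python3 -m creep '[{"slide":[0.05,0,0],"angular":[0,0,0],"claw":0.4}]' >/dev/null; python3 w.py
python3 -m creep '[{"slide":[0.05,0,0],"angular":[0,0,0],"claw":0.4}]' >/dev/null; python3 w.py
python3 -m creep '[{"slide":[0.05,0,0],"angular":[0,0,0],"claw":0.4}]' >/dev/null; python3 w.py
```

```text
24.15 corner xy [[-0.0605 -0.1617]] 0.006798340593919271 yaw err 0.0003955899163288201 F cx,cy,z -0.9825652608799823 -7.949353219463887 0.2759399580079425 tilt [ 0.002  -0.0042]
24.2333 corner xy [[-0.0605 -0.1612]] 0.0068131095256205206 yaw err 0.0004495256733512143 F cx,cy,z -1.3566639354593502 -8.767495413928678 0.43992970039791435 tilt [ 0.002  -0.0042]
24.3167 corner xy [[-0.0605 -0.1611]] 0.006835930776449405 yaw err 0.0007699145000534813 F cx,cy,z -1.0263050448110074 -10.885777292239377 -0.8558341979313409 tilt [ 0.0023 -0.0049]
24.4 corner xy [[-0.0605 -0.1611]] 0.0068305838352491245 yaw err 0.0008842137670765915 F cx,cy,z -1.4791678045595633 -11.597102645913065 -0.5017095485002806 tilt [ 0.0024 -0.0055]
```

Contact with the stop. I'll build up towards about 17.5 N (7.8 N sliding plus 10 N squeeze).

```bash
python3 -m creep '[{"slide":[0.05,0,0],"angular":[0,0,0],"claw":0.4},{"slide":[0.05,0,0],"angular":[0,0,0],"claw":0.4},{"slide":[0,0,0],"angular":[0,0,0],"claw":0.4}]' >/dev/null; python3 w.py
python3 -m creep '[{"slide":[0.03,0,0],"angular":[0,0,0],"claw":0.4},{"slide":[0,0,0],"angular":[0,0,0],"claw":0.4}]' >/dev/null; python3 w.py
```

```text
24.65 corner xy [[-0.0605 -0.161 ]] 0.006838686096172181 yaw err 0.0010148139300221182 F cx,cy,z -2.5817487135411445 -12.75589073258825 -0.01563035451200398 tilt [ 0.0027 -0.0067]
24.8167 corner xy [[-0.0604 -0.161 ]] 0.006848890421753514 yaw err 0.00099440432450848 F cx,cy,z -2.9959968492583116 -13.387472492410502 0.37327761595237413 tilt [ 0.0028 -0.0069]
```

```bash
python3 -m creep '[{"slide":[0.05,0,0],"angular":[0,0,0],"claw":0.4},{"slide":[0.05,0,0],"angular":[0,0,0],"claw":0.4},{"slide":[0.05,0,0],"angular":[0,0,0],"claw":0.4},{"slide":[0.03,0,0],"angular":[0,0,0],"claw":0.4},{"slide":[0,0,0],"angular":[0,0,0],"claw":0.4}]' >/dev/null; python3 w.py
python3 -m creep '[{"slide":[0.03,0,0],"angular":[0,0,0],"claw":0.4},{"slide":[0,0,0],"angular":[0,0,0],"claw":0.4}]' >/dev/null; python3 w.py
```

```text
25.2333 corner xy [[-0.0604 -0.161 ]] 0.0069140928381954125 yaw err 0.0013709128813050864 F cx,cy,z -3.2490229110495523 -17.618035918002583 -1.1867768813561361 tilt [ 0.0035 -0.0092]
25.4 corner xy [[-0.0604 -0.1609]] 0.006904208068228404 yaw err 0.0014134939392360657 F cx,cy,z -3.6750758570577724 -18.43194280826228 -0.11126339756283293 tilt [ 0.0035 -0.0095]
```

Holding at about 10 N net, then backing off and lifting away.

```bash
python3 -m creep '[{"slide":[0,0,0],"angular":[0,0,0],"claw":0.4},{"slide":[0,0,0],"angular":[0,0,0],"claw":0.4},{"slide":[0,0,0],"angular":[0,0,0],"claw":0.4},{"slide":[0,0,0],"angular":[0,0,0],"claw":0.4},{"slide":[0,0,0],"angular":[0,0,0],"claw":0.4}]' >/dev/null; python3 w.py
python3 -m creep '[{"slide":[-0.2,0,0],"angular":[0,0,0],"claw":0.4},{"slide":[-0.3,0,0],"angular":[0,0,0],"claw":0.4},{"slide":[-0.5,0,0],"angular":[0,0,0],"claw":0.4},{"slide":[-1.5,0,0],"angular":[0,0,0],"claw":0.4},{"slide":[-2.5,0,-0.5],"angular":[0,0,0],"claw":0.4},{"slide":[-3,0,-2],"angular":[0,0,0],"claw":0.4},{"slide":[-3,0,-3.5],"angular":[0,0,0],"claw":0.4},{"slide":[0,0,-3.5],"angular":[0,0,0],"claw":0.4},{"slide":[0,0,-3.5],"angular":[0,0,0],"claw":0.4},{"slide":[0,0,-3],"angular":[0,0,0],"claw":0.4}]' >/dev/null
python3 -m creep '[{"slide":[0,0,-2],"angular":[0,0,0],"claw":0.4},{"slide":[0,0,0],"angular":[0,0,0],"claw":0.4},{"slide":[0,0,0],"angular":[0,0,0],"claw":0.4}]' >/dev/null; python3 w.py
python3 - <<'E'
from fx import *
for n in ('wrist','top'):
    C=cam(n,manip.sense()); im=viewer.snapshot(n); cv2.imwrite(f'pics/{n}8.png',im)
    p=proj(C,[*(O-.055*ex-.09*ey),.02])[0]; c=proj(C,[[*(O+x*ex+y*ey),.02] for x in(0,-.11) for y in (-.03,-.15)]); lo=c.min(0)-12; hi=c.max(0)+12
    lo=np.maximum(lo,0).astype(int);hi=np.minimum(hi,[560,420]).astype(int); print(n,p,c.round().tolist())
    try:
        r,b=quad(im,C,(lo[0],hi[0],lo[1],hi[1])); print(r,'centre',incorner(r[0]),'corners',incorner(b))
    except Exception as e: print(e)
E
```

```text
25.8167 corner xy [[-0.0604 -0.1609]] 0.006891540460308942 yaw err 0.0013896131034929482 F cx,cy,z -4.0790669376729785 -18.286027033847994 0.5813500935306612 tilt [ 0.0035 -0.0095]
26.9 corner xy [[-0.0603 -0.2613]] 0.18446213511474072 yaw err -9.756872498023483e-05 F cx,cy,z -0.4952039816148466 -0.11040028175180223 -0.2602673059603059 tilt [ 0.0031 -0.0007]
wrist [283.8515   8.5183] [[350.0, -74.0], [340.0, 81.0], [219.0, -75.0], [226.0, 81.0]]
((0.6773605942726135, 0.07055306434631348), (0.12332526594400406, 0.0765124261379242), 11.971275329589844) centre [[-0.0477 -0.1217]] corners [[-0.1095 -0.0836]
 [-0.1092 -0.1601]
 [ 0.0141 -0.1598]
 [ 0.0139 -0.0833]]
top [226.2215 133.6358] [[195.0, 115.0], [248.0, 105.0], [204.0, 163.0], [257.0, 152.0]]
((0.734096109867096, 0.1586676836013794), (0.02901385724544525, 0.09292943775653839), 45.70681381225586) centre [[ 0.0259 -0.0471]] corners [[-0.0121 -0.0166]
 [ 0.0398 -0.0937]
 [ 0.0638 -0.0775]
 [ 0.012  -0.0004]]
```

```bash
python3 -m creep '[{"slide":[2,0,-0.5],"angular":[0,0,0],"claw":0.4},{"slide":[2.5,0,-0.5],"angular":[0,0,0],"claw":0.4},{"slide":[2.5,0,-0.5],"angular":[0,0,0],"claw":0.4},{"slide":[2.5,0,-0.5],"angular":[0,0,0],"claw":0.4},{"slide":[1.5,0,0],"angular":[0,0,0],"claw":0.4},{"slide":[0,0,0],"angular":[0,0,0],"claw":0.4},{"slide":[0,0,0],"angular":[0,0,0],"claw":0.4}]' >/dev/null; python3 w.py
python3 - <<'E'
from fx import *
C=cam('wrist',manip.sense()); im=viewer.snapshot('wrist'); cv2.imwrite('pics/w9.png',im)
hsv=cv2.cvtColor(im,cv2.COLOR_BGR2HSV)
def line(P0,P1,z):
    t=np.linspace(0,1,int(1000*np.hypot(*(np.array(P1)-P0)))+1)[:,None]; q=np.array(P0)+t*(np.array(P1)-P0)
    px=proj(C,np.c_[O+q[:,:1]*ex+q[:,1:]*ey,np.full(len(q),z)]); return q,cv2.remap(hsv,px[:,0].astype(np.float32)[None],px[:,1].astype(np.float32)[None],1)[0]
# profiles: V (and S) per mm
for nm,A,B,z in (('foot->fence x, y=-.05',(-.03,-.045),(.03,-.045),.02),('foot->fence x, y=-.137',(-.03,-.137),(.03,-.137),.02),('foot -x edge y=-.09',(-.125,-.137),(-.095,-.137),.02),('foot -x edge y=-.045',(-.125,-.045),(-.095,-.045),.02),
  ('spacer-> stop x=-.06 ',(-.065,-.045),(-.065,.03),.045),('x=-.1',(-.095,-.045),(-.095,.03),.045),('x=-.03',(-.035,-.045),(-.035,.03),.045),('spacer along x',(-.13,-.015),(.0,-.015),.045)):
    q,v=line(A,B,z); print(nm,A,B); print(' '.join(f'{a[2]}' for a in v))
E
```

```text
27.5833 corner xy [[-0.0615 -0.1501]] 0.20132630091342618 yaw err 0.0016744814281599574 F cx,cy,z -0.08027070918616568 -0.34361382823183073 0.8136837250166318 tilt [-0.0026 -0.0005]
foot->fence x, y=-.05 (-0.03, -0.045) (0.03, -0.045)
76 76 74 78 79 77 77 78 78 79 79 78 79 79 76 77 78 83 87 91 97 92 83 77 75 78 81 80 79 82 160 183 181 177 177 176 179 181 182 183 182 179 174 174 174 175 175 175 172 172 165 166 177 182 181 180 180 182 182 181 182
foot->fence x, y=-.137 (-0.03, -0.137) (0.03, -0.137)
71 65 60 55 48 47 54 60 71 71 70 70 70 70 71 85 120 149 152 153 152 152 152 148 128 94 77 76 73 83 126 160 168 167 167 168 167 168 167 167 168 168 168 168 168 168 169 170 168 167 173 181 182 183 185 183 183 184 183 182 183
foot -x edge y=-.09 (-0.125, -0.137) (-0.095, -0.137)
181 180 183 181 181 182 183 182 180 179 178 174 173 172 173 142 99 73 73 74 78 115 139 150 152 151 149 144 122 90 59
foot -x edge y=-.045 (-0.125, -0.045) (-0.095, -0.045)
180 180 181 183 181 182 183 180 184 181 141 112 112 112 109 88 75 74 74 73 73 72 76 86 98 103 99 85 75 74 74
spacer-> stop x=-.06  (-0.065, -0.045) 
[... 796 characters left out ...]
180 182 182 182 174 168 172 173 177 181 181 178 180 181 182 183 180 151 156 164 179 179 179 179 179 179 180 180 179 179 178 39 0 0 0 0
spacer along x (-0.13, -0.015) (0.0, -0.015)
180 180 179 174 164 160 160 161 138 127 125 121 131 163 164 161 160 129 134 158 162 160 161 162 162 164 164 163 164 164 166 163 166 165 165 165 165 165 165 163 165 164 166 166 166 165 167 167 167 165 166 166 166 166 167 166 165 166 167 168 169 165 167 169 167 168 168 167 166 168 169 168 168 171 171 170 169 169 170 172 171 172 170 172 173 171 172 172 172 174 174 173 173 177 173 172 173 174 174 173 173 175 174 176 175 177 171 153 155 135 125 126 130 115 126 164 174 169 146 138 138 127 88 60 70 157 183 183 184 183 183
```

```bash
python3 -c "
from station import ticket
print(ticket.sign_off())"
```

```text
the job is handed in; nothing more can be done
None
```

The job is handed in (no verdict came back): the spacer is flush on the side stop and the fixture square on the fence, squeezed for about 0.4 s with roughly 10 N beyond sliding, and a final image measurement put the edges within about 1 mm.

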